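# Clear the stop and hold the carousel's index plunger out

## Robot

A 7-joint arm with a two-finger parallel gripper is mounted at the origin on the work surface. World frame = base frame: x ahead of the robot, y to its left, z up, the work surface at z = 0. Lengths are in m, angles in rad, forces in N, time in s.
With the tool pointing down it reaches from about 0.35 to 0.775 m from the base axis. Payload 3.1 kg.
Tool frame: the origin (TCP) lies midway between the tips of the shut fingers; the grasp point (between the pads) lies env.grip_point_offset behind it (env.grip_point_offset is the distance from the TCP to the grasp point, in m); z points along the fingers, y is the line along which they close (so a half turn about z gives the same grasp; the last joint's range is limited). The gripper opens to 85 mm and grips with 20 to 120 N. Pads are 22 mm wide; open, the fingers measure 114 mm over their backs; the gripper's body (76 mm by 85 mm) begins 54 mm behind the grasp point. The pads swing forward as they close: fully open they stand 13 mm farther back than shut.
Start: joints at [-1.31, 0.311, 0.014, 1.512, -0.004, 1.319, -0.027], TCP at [0.164, 0.525, 0.231] pointing down, gripper open.
Joint ranges: [-2.7, 2.7], [-0.3, 1.91], [-1.27, 1.3], [0.12, 2.57], [-1.44, 4.58], [0.2, 2.03], [-3.05, 3.05]. Speed limits (rad/s): [2.79, 2.79, 3.14, 3.14, 3.14, 3.14, 3.14].

## Interface

Orientations are given as [roll, pitch, yaw] about the fixed x, y, z axes, in that order (R = Rz(yaw) Ry(pitch) Rx(roll)).
In Python, from cell import sense, viewer, env gives the robot as it stands.
- The arm moves only by the tool carry_out, never from a script. Its argument "commands" is a list of rows, each an object with "travel": the shift along the tool's x, y, z normalised to -1 to 1, where 1 is 750 mm, a list of three; "angular": the turn, a rotation vector about the tool's x, y, z normalised to -1 to 1, where 1 is pi/2 rad, a list of three; "hand": the opening, from 0 (shut) to 1 (fully open). In form: [{"travel": [x, y, z], "angular": [rx, ry, rz], "hand": hand}, ...]. A call has 1 to 20 rows; each row is the pose to reach, as a shift and turn from the pose commanded when the call began, along the tool's axes at that moment; what a row does not reach only later rows make up. A row lasts 1/8 s, in which the tool goes at most 62.5 mm and 10.7 degrees, less where a joint would pass 70% of its speed; a pose out of reach is approached as far as the arm can. A call with a number of a shift or a turn outside -1 to 1 is refused whole. A call with a gripper value outside its range is refused whole. The fingers move at their own pace and stop on an object; the grip force is fixed at half the most. Time passes only in rows, so rows that repeat a pose let the fingers close. It gives the time, the measured TCP pose, the force, the opening and the grip force at its end, in the units of the state.
- sense(): the state, without advancing time (a new reading comes with each control period).
- viewer.get_image(name): name is "side" or "top" or "wrist"; returns a dict with "image" (480x640x3 uint8, red, green, blue), "camera_matrix" (3x3 intrinsics, pixels), "R" (3x3) and "t" (3): a world point X has camera coordinates R X + t; the wrist camera has in their place "mount" (4x4, takes a point from camera to tool coordinates, whose origin is the TCP and whose axes are the flange's). Camera axes: x right, y down, z forward; pixel columns grow to the right and rows downward; lengths in m; the calibration is good to about 2 mm. A picture is of the moment at which its call begins: read the wrist's pose just before it. There is no depth.
- env.sign_off(): hands the job in; it is judged then, once.
Trained networks look in a picture, given as the dict that the camera call returned (one of the last four; its "shot" number tells which), for a name from the list of things; names that differ only in an ending like _2 or _b are one class to them, and where a whole thing is asked for, a point or a joint stands for the part that bears it (a point fixed in the world has none). Each returns a list of dicts, best first, with "confidence" (0 to 1); they miss things now and then, are a little off and sometimes report something else, mostly with a low value. They report only what shows in the picture. A call takes as long as a camera call. They do not tell look-alikes from the thing itself.
- viewer.trace(thing, picture): "region" (480x640 bool, what is visible of it) and "point" ([column, row] in pixels, amid what is visible of it).
The state is a dict: "time": time; "joint_positions": joint angles; "qvel": joint speeds; "effort": joint torques, N m; "tcp_pos": TCP position; "eef_rot": TCP orientation; "ft_force": force on the tool from outside, world axes, zero at the start; "wrist_torque": the same for the moment, N m; "opening": opening from 0.0 (shut) to 1.0 (fully open); "finger_force": force on a finger pad.
Only numpy, scipy, OpenCV 4.12 (cv2) and the standard library are available. Lean on these libraries where they do the work, as an engineer would, in place of code of your own. Each camera call takes 0.05 s, during which the arm holds its last target. There are 200 camera calls.

## Task

The vial carousel has faulted and must be freed for turning by hand. Cycle its stop: push the red mushroom button on the yellow box fully down until it latches, turn it clockwise (seen from above) until it unlatches, and let it spring back up; then grip the red pull knob of the carousel's index plunger, pull it straight up as far as it goes and finish while still holding it there, pin clear of its seat hole. Leave the tip rack, amber bottle and beaker where they stand.

Things in the scene. Friction and masses are not known exactly. Their poses are not given: they have to be found in the camera images.
- stop_top (a point): Centre of the top of the red mushroom stop button: round head 40 mm in diameter, 16 mm thick, on a 12 mm stem, on a fixed yellow box (110 x 90 mm, 55 mm high) left or right of the carousel. z up. Unpressed it lies 95 mm above the table, the head's underside 24 mm above the box; a black collar (32 mm diameter, 5 mm high) is round the stem. Latched, the head is 9 mm lower
- stop_press (a joint): How far the stop button is pressed down, m: 0 = up, 0.0105 = bottom. A spring (2.5 N, rising to 4 N) pushes it up; after the first millimetre a detent must be overcome (about 10 N in all), then it gives way and stays latched at about 0.0094 without being touched
- stop_turn (a joint): Turn of the stop button's head, rad: 0 at rest, growing clockwise seen from above, limit 0.9. Turning the latched head beyond about 0.5 unlatches it (light torque, below 0.1 N m); once let go it springs up and turns itself back to 0
- pull_knob_center (a point): Centre of the red pull knob (28 mm in diameter, 22 mm high, upright) of the index plunger at the carousel's rim, 127 mm above the table when seated. Free all round: vials on the disc, 55 mm and more from the knob's axis, reach 101 mm above the table; nothing else within 100 mm of it is higher. The knob swivels on its pin
- plunger (a joint): Lift of the index plunger, m: 0 = seated in its hole, 0.016 = fully back against its stop (pull straight up). A spring pulls it down with 4 N at 0 and 9 N at 0.016; let go, it snaps back. The pin clears the hole at 0.009
- pull_knob: The same red pull knob; origin at the centre of its underside, z up. Below it a steel pin runs through a dark barrel (20 mm in diameter, 14 mm high, its top 4 mm below the knob) and a level aluminium arm (26 mm wide, its top 18 mm below the knob) into a seat hole in the blue disc
- tip_rack: Blue pipette-tip rack with white tips, 85 x 122 mm, 50 mm high, loose; origin at the centre of its underside; stands on the side of the carousel where the stop box is not. Not to be moved
- amber_bottle: Amber bottle, 66 mm in diameter, 140 mm high, loose, behind on one side; origin at the centre of its underside. Not to be moved
- beaker: Glass beaker, 72 mm in diameter, 90 mm high, loose, behind on one side; origin at the centre of its underside. Not to be moved
Not all that is in view belongs to the job. Several things look just like the part that bears stop_top: the one meant starts farthest to the robot's right.

How it is judged:
By the outcome, as a careful person would: the job done as asked, in the order asked, and still so for the second after the job is handed in, while the arm keeps its last pose, push and grip.
It also fails if it takes over 54 s, if anything falls off the work surface, if the arm or the gripper's body presses on something with over 40 N, if the wrist force passes 120 N, or if a joint passes its speed limit or range.

## Working session

There is one attempt and no reset: what is moved stays moved. The work goes in short steps, Python scripts to look and compute and a tool call to move; the robot and the scene stay as the last step left them, time stands still between calls to the robot, and variables do not carry over. Pictures are saved under pics/ and viewed, at most 10 in all, crops included, and the job is handed in when it is done.

Besides the shell and the picture viewer there is one more tool, called after ">>>" in YAML: its name, and indented under it one key for each argument. carry_out: Moves the arm, as the interface text tells. Its arguments: {"type":"object","properties":{"commands":{"type":"array","items":{"type":"object","properties":{"travel":{"type":"array","items":{"type":"number"}},"angular":{"type":"array","items":{"type":"number"}},"hand":{"type":"number"}}}}},"required":["commands"]}

```bash
mkdir -p pics; cat > h.py <<'E'
import numpy as np, cv2
from cell import sense, viewer, env
def save(d,n): cv2.imwrite('pics/'+n,d['image'][:,:,::-1])
def at_z(d,px,z):
    K=np.array(d['camera_matrix']);R=np.array(d['R']);t=np.array(d['t'])
    r=R.T@np.linalg.solve(K,[px[0],px[1],1]);c=-R.T@t
    return c+r*(z-c[2])/r[2]
def proj(d,X):
    p=np.array(d['camera_matrix'])@(np.array(d['R'])@np.array(X)+np.array(d['t']));return p[:2]/p[2]
E
python3 - <<'E'
from h import *
s=sense();print({k:np.round(v,3).tolist() for k,v in s.items()},env.grip_point_offset)
Z=dict(stop_top=.09,pull_knob=.127,tip_rack=.05,amber_bottle=.1,beaker=.06)
ims=[]
for n in('top','side'):
    d=viewer.get_image(n);ims.append(d['image'])
    save(d,n+'0.png')
    for th,z in Z.items():
        for r in viewer.trace(th,d):
            print(n,th,round(r['confidence'],2),np.round(r['point']),r['region'].sum(),np.round(at_z(d,r['point'],z),3))
E
```

```text
{'time': 0.0, 'joint_positions': [-1.31, 0.312, 0.014, 1.513, -0.004, 1.319, -0.027], 'qvel': [0.0, -0.001, 0.001, -0.002, -0.001, 0.0, -0.001], 'effort': [-0.001, -37.991, 0.146, -23.059, 0.012, 0.014, -0.0], 'tcp_pos': [0.164, 0.524, 0.23], 'eef_rot': [-3.139, 0.0, 2.839], 'ft_force': [-0.261, 0.363, -0.062], 'wrist_torque': [0.006, 0.023, -0.003], 'finger_force': 0.0, 'opening': 1.002} 0.0187
top stop_top 0.77 [238. 336.] 275 [0.359 0.203 0.09 ]
top stop_top 0.67 [453. 280.] 281 [ 0.477 -0.254  0.09 ]
top stop_top 0.61 [395. 342.] 315 [ 0.345 -0.127  0.09 ]
top tip_rack 0.96 [220. 255.] 2254 [0.535 0.25  0.05 ]
top tip_rack 0.7 [452. 276.] 283 [ 0.487 -0.26   0.05 ]
top amber_bottle 0.68 [456. 164.] 1028 [ 0.727 -0.265  0.1  ]
top amber_bottle 0.6 [451. 280.] 264 [ 0.475 -0.248  0.1  ]
top beaker 0.93 [205. 162.] 989 [0.744 0.287 0.06 ]
side stop_top 0.9 [294. 374.] 527 [ 0.472 -0.261  0.09 ]
side stop_top 0.75 [206. 315.] 430 [ 0.34  -0.133  0.09 ]
side stop_top 0.67 [217. 192.] 244 [0.35  0.193 0.09 ]
side pull_knob 0.51 [333. 236.] 213 [ 0.561 -0.007  0.127]
side tip_rack 0.97 [310. 193.] 2197 [0.539 0.221 0.05 ]
side amber_bottle 0.96 [472. 382.] 3009 [ 0.724 -0.309  0.1  ]
side beaker 0.9 [398. 172.] 1351 [0.735 0.26  0.06 ]
```

View pics/top0.png

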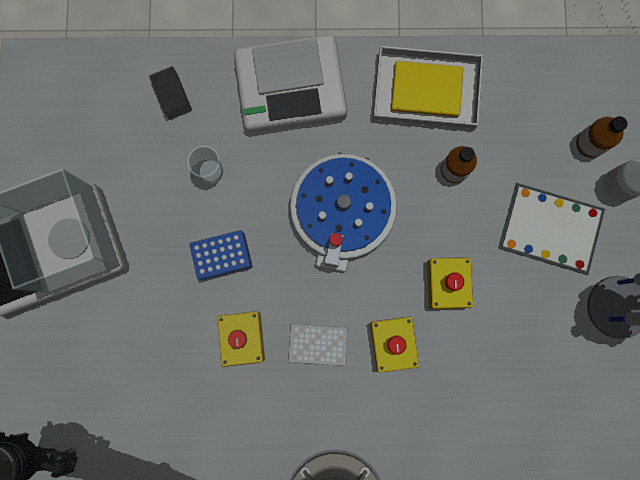

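View pics/side0.png

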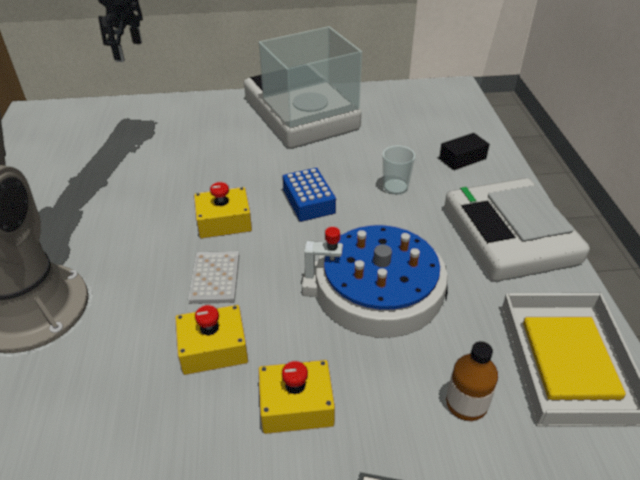

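```bash
python3 - <<'E'
from h import *
a=cv2.imread('pics/top0.png')[230:370,360:500];b=cv2.imread('pics/side0.png')[200:420,200:420]
cv2.imwrite('pics/crop.png',np.hstack([cv2.resize(a,(400,400)),cv2.resize(b,(400,400))]))
E
```

```text
(no output)
```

View pics/crop.png

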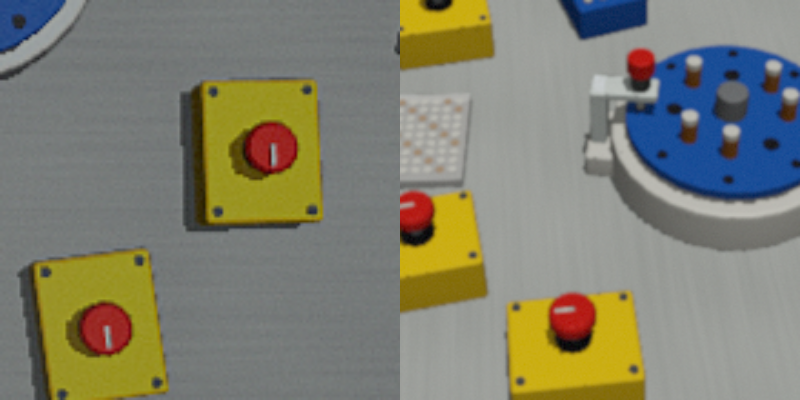

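Three look-alike stop buttons in the top view: (238,338), (397,344) and (454,281). The one meant is (454,281), at y ≈ -0.25. It is farthest to the robot's right, and the tip rack stands on the other side, as described. The crop confirms it. The pull knob is at top (336,240), side (333,236).

```bash
cat >> h.py <<'E'
from scipy.spatial.transform import Rotation as Ro
def red(d,near,r=25):
    h=cv2.cvtColor(d['image'],cv2.COLOR_RGB2HSV)
    m=(((h[...,0]<8)|(h[...,0]>172))&(h[...,1]>140)&(h[...,2]>60)).astype(np.uint8)
    n,l,st,c=cv2.connectedComponentsWithStats(m)
    k=min(range(1,n),key=lambda i:np.hypot(*(c[i]-near))+(1e3 if st[i,4]<40 else 0))
    return c[k],st[k]
def delta(goal,dyaw=0,s=None):
    s=s or sense();R=Ro.from_euler('xyz',s['eef_rot'])
    return np.round(R.inv().apply(np.array(goal)-s['tcp_pos'])/.75,4)
E
python3 - <<'E'
from h import *
from scipy.optimize import least_squares
T=viewer.get_image('top');S=viewer.get_image('side')
for n,a,b,z in(('stop',(454,281),(294,374),.087),('knob',(336,240),(333,236),.127)):
    pa,sa=red(T,a);pb,sb=red(S,b)
    f=least_squares(lambda X:np.r_[proj(T,X)-pa,proj(S,X)-pb],[.5,-.1,.1])
    print(n,pa,sa,pb,sb,f.x.round(4),f.cost, at_z(T,pa,z).round(4),at_z(S,pb,z).round(4))
print(delta([.45,.12,.25]),delta([.474,-.257,.25]))
E
```

```text
stop [454.41125541 281.14718615] [446 273  18  18 231] [294.74304069 374.19271949] [283 361  24  26 467] [ 0.4741 -0.258   0.0839] 0.004769196834813064 [ 0.4737 -0.2574  0.087 ] [ 0.4741 -0.2602  0.087 ]
knob [335.5        239.09230769] [330 233  12  13 130] [332.11057692 235.01442308] [325 227  15  18 208] [ 0.5594 -0.0036  0.1265] 0.0036554800988363653 [ 0.5595 -0.0036  0.127 ] [ 0.5593 -0.0042  0.127 ]
[-0.525  -0.4018 -0.0249] [-0.7054 -0.8721 -0.025 ]
```

>>> carry_out:
  commands:
    - {"travel": [-0.52, -0.4, -0.025], "angular": [0, 0, 0.5], "hand": 0}
    - {"travel": [-0.52, -0.4, -0.025], "angular": [0, 0, 0.5], "hand": 0}
    - {"travel": [-0.52, -0.4, -0.025], "angular": [0, 0, 0.5], "hand": 0}
    - {"travel": [-0.52, -0.4, -0.025], "angular": [0, 0, 0.5], "hand": 0}
    - {"travel": [-0.52, -0.4, -0.025], "angular": [0, 0, 0.8], "hand": 0}
    - {"travel": [-0.52, -0.4, -0.025], "angular": [0, 0, 0.8], "hand": 0}
    - {"travel": [-0.52, -0.4, -0.025], "angular": [0, 0, 1], "hand": 0}
    - {"travel": [-0.52, -0.4, -0.025], "angular": [0, 0, 1], "hand": 0}
    - {"travel": [-0.705, -0.873, -0.02], "angular": [0, 0, 1], "hand": 0}
    - {"travel": [-0.705, -0.873, -0.02], "angular": [0, 0, 1], "hand": 0}
    - {"travel": [-0.705, -0.873, -0.02], "angular": [0, 0, 1], "hand": 0}
    - {"travel": [-0.705, -0.873, -0.02], "angular": [0, 0, 1], "hand": 0}
    - {"travel": [-0.705, -0.873, -0.02], "angular": [0, 0, 1], "hand": 0}
    - {"travel": [-0.705, -0.873, -0.02], "angular": [0, 0, 1], "hand": 0}
    - {"travel": [-0.705, -0.873, -0.02], "angular": [0, 0, 1], "hand": 0}
    - {"travel": [-0.705, -0.873, -0.02], "angular": [0, 0, 1], "hand": 0}

```text
time: 2.7
tcp_pos: [0.4734, -0.2576, 0.2461]
eef_rot: [-3.141, -0.001, 1.267]
ft_force: [-1.6, 0.6, -0.2]
opening: 0.0
finger_force: 0.0
```

```bash
python3 - <<'E'
from h import *
s=sense();print(np.round(s['joint_positions'],2),s['tcp_pos'],s['eef_rot'],s['ft_force'])
W=viewer.get_image('wrist');save(W,'w1.png')
# stop from wrist: head centre at z .089
R=Ro.from_euler('xyz',s['eef_rot']).as_matrix();M=np.array(W['mount']);K=np.array(W['camera_matrix'])
Rc=R@M[:3,:3];c=R@M[:3,3]+s['tcp_pos']
for r in viewer.trace('stop_top',W):
    x,y,w,h=cv2.boundingRect(r['region'].astype(np.uint8))
    p=[x+w/2,y+h/2]; v=Rc@np.linalg.solve(K,[*p,1])
    print(r['confidence'],p,w,h,(c+v*(.09-c[2])/v[2]).round(4))
print(delta([.474,-.2585,.10]))
E
```

```text
[-0.14  0.35  0.82  1.54 -0.26  1.37  0.4 ] [ 0.47338871 -0.25764572  0.24608359] [-3.14107526e+00 -5.15423308e-04  1.26685603e+00] [-1.59442847  0.6002887  -0.18454386]
0.92 [118.5, 129.5] 53 49 [ 0.3398 -0.1312  0.09  ]
0.82 [315.0, 222.5] 44 45 [ 0.472  -0.2561  0.09  ]
[-0.0044  0.001   0.1948]
```

View pics/w1.png

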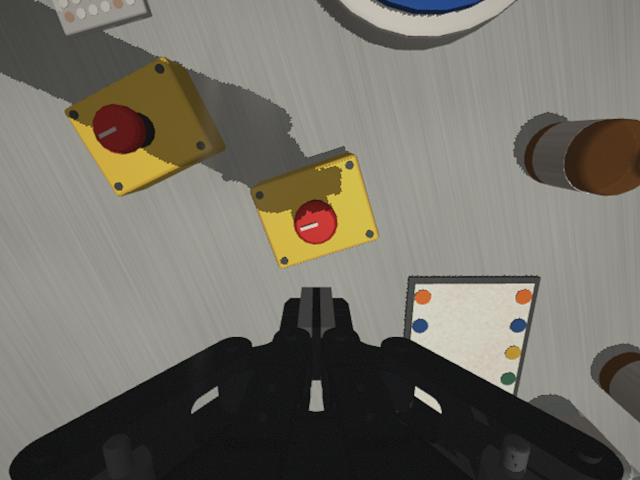

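The view shows the target button at (315,222) directly ahead of the closed fingertips, and its measured position agrees with the earlier one. Next I press it.

>>> carry_out:
  commands:
    - {"travel": [-0.001, 0, 0.08], "angular": [0, 0, 0], "hand": 0}
    - {"travel": [-0.001, 0, 0.15], "angular": [0, 0, 0], "hand": 0}
    - {"travel": [-0.001, 0, 0.19], "angular": [0, 0, 0], "hand": 0}
    - {"travel": [-0.001, 0, 0.2], "angular": [0, 0, 0], "hand": 0}
    - {"travel": [-0.001, 0, 0.206], "angular": [0, 0, 0], "hand": 0}
    - {"travel": [-0.001, 0, 0.211], "angular": [0, 0, 0], "hand": 0}
    - {"travel": [-0.001, 0, 0.215], "angular": [0, 0, 0], "hand": 0}
    - {"travel": [-0.001, 0, 0.217], "angular": [0, 0, 0], "hand": 0}
    - {"travel": [-0.001, 0, 0.217], "angular": [0, 0, 0], "hand": 0}

```text
time: 3.92
tcp_pos: [0.4749, -0.2586, 0.0846]
eef_rot: [3.138, -0.0, 1.269]
ft_force: [0.8, 1.4, 5.3]
opening: 0.001
finger_force: 2.6
```

>>> carry_out:
  commands:
    - {"travel": [0, 0, 0.002], "angular": [0, 0, 0], "hand": 0}
    - {"travel": [0, 0, 0.004], "angular": [0, 0, 0], "hand": 0}
    - {"travel": [0, 0, 0.004], "angular": [0, 0, 0], "hand": 0}

```text
time: 4.3
tcp_pos: [0.4753, -0.2588, 0.0843]
eef_rot: [3.137, -0.002, 1.268]
ft_force: [-2.2, 4.4, 20.5]
opening: -0.001
finger_force: 10.5
```

>>> carry_out:
  commands:
    - {"travel": [0, 0, -0.02], "angular": [0, 0, 0], "hand": 0}
    - {"travel": [0, 0, -0.053], "angular": [0, 0, 0], "hand": 1}
    - {"travel": [0, 0, -0.053], "angular": [0, 0, 0], "hand": 1}
    - {"travel": [0, 0, -0.053], "angular": [0, 0, 0], "hand": 1}
    - {"travel": [0, 0, -0.053], "angular": [0, 0, 0], "hand": 1}
    - {"travel": [0, 0, -0.053], "angular": [0, 0, 0], "hand": 1}
    - {"travel": [0, 0, -0.053], "angular": [0, 0, 0], "hand": 1}

```text
time: 5.18
tcp_pos: [0.4731, -0.2582, 0.1199]
eef_rot: [-3.141, 0.0, 1.268]
ft_force: [0.4, -0.1, 0.3]
opening: 1.0
finger_force: 0.0
```

```bash
python3 - <<'E'
from h import *
T=viewer.get_image('side');pb,sb=red(T,(294,378));print(pb,sb, proj(T,[.474,-.2585,.0839]),proj(T,[.474,-.2585,.0749]))
print(delta([.474,-.2575,.06]))
E
```

```text
[294.84848485 377.3008658 ] [283 365  24  25 462] [294.65312192 374.47137905] [294.85584239 378.03900839]
[0.0014 0.0008 0.08  ]
```

>>> carry_out:
  commands:
    - {"travel": [0.001, 0.0005, 0.04], "angular": [0, 0, 0], "hand": 1}
    - {"travel": [0.001, 0.0005, 0.07], "angular": [0, 0, 0], "hand": 1}
    - {"travel": [0.001, 0.0005, 0.08], "angular": [0, 0, 0], "hand": 1}
    - {"travel": [0.001, 0.0005, 0.08], "angular": [0, 0, 0], "hand": 0.6}
    - {"travel": [0.001, 0.0005, 0.08], "angular": [0, 0, 0], "hand": 0.2}
    - {"travel": [0.001, 0.0005, 0.08], "angular": [0, 0, 0], "hand": 0.2}
    - {"travel": [0.001, 0.0005, 0.08], "angular": [0, 0, 0], "hand": 0.2}
    - {"travel": [0.001, 0.0005, 0.08], "angular": [0, 0, 0], "hand": 0.2}

```text
time: 6.22
tcp_pos: [0.4731, -0.2577, 0.0605]
eef_rot: [-3.141, -0.0, 1.268]
ft_force: [-4.3, 0.6, 3.2]
opening: 0.435
finger_force: 59.6
```

>>> carry_out:
  commands:
    - {"travel": [0, 0, 0], "angular": [0, 0, 0.1], "hand": 0.2}
    - {"travel": [0, 0, 0], "angular": [0, 0, 0.2], "hand": 0.2}
    - {"travel": [0, 0, 0], "angular": [0, 0, 0.3], "hand": 0.2}
    - {"travel": [0, 0, 0], "angular": [0, 0, 0.4], "hand": 0.2}
    - {"travel": [0, 0, 0], "angular": [0, 0, 0.46], "hand": 0.2}
    - {"travel": [0, 0, 0], "angular": [0, 0, 0.46], "hand": 0.2}
    - {"travel": [0, 0, 0], "angular": [0, 0, 0.46], "hand": 0.2}

```text
time: 7.1
tcp_pos: [0.4727, -0.2576, 0.0601]
eef_rot: [-3.14, 0.002, 0.546]
ft_force: [-4.9, 2.0, 3.4]
opening: 0.442
finger_force: 59.7
```

>>> carry_out:
  commands:
    - {"travel": [0, 0, 0], "angular": [0, 0, 0.46], "hand": 1}
    - {"travel": [0, 0, 0], "angular": [0, 0, 0.46], "hand": 1}
    - {"travel": [0, 0, 0], "angular": [0, 0, 0.46], "hand": 1}
    - {"travel": [0, 0, 0], "angular": [0, 0, 0.46], "hand": 1}
    - {"travel": [0, 0, 0], "angular": [0, 0, 0.46], "hand": 1}
    - {"travel": [0, 0, -0.08], "angular": [0, 0, 0.46], "hand": 1}
    - {"travel": [0, 0, -0.16], "angular": [0, 0, 0.46], "hand": 1}
    - {"travel": [0, 0, -0.22], "angular": [0, 0, 0.46], "hand": 1}
    - {"travel": [0, 0, -0.22], "angular": [0, 0, 0.46], "hand": 1}

```text
time: 8.22
tcp_pos: [0.4762, -0.2602, 0.2295]
eef_rot: [3.138, -0.009, -0.174]
ft_force: [1.0, 0.2, -0.9]
opening: 1.002
finger_force: 0.0
```

```bash
python3 - <<'E'
from h import *
T=viewer.get_image('side');pb,sb=red(T,(294,376));print(pb,sb)
W=viewer.get_image('wrist')
a=T['image'][330:430,240:360]
o=np.hstack([cv2.resize(a,(400,333)),cv2.resize(W['image'],(400,333))])
cv2.imwrite('pics/rel.png',o[:,:,::-1])
s=sense();print(s['tcp_pos'],s['eef_rot'],np.round(s['joint_positions'],2))
E
```

```text
[294.55932203 374.19067797] [282 362  25  25 472]
[ 0.47432061 -0.25763642  0.2253356 ] [-3.14108756e+00 -1.50064865e-03 -1.74641614e-01] [-0.36  0.51  1.22  1.58 -0.48  1.39 -0.84]
```

View pics/rel.png

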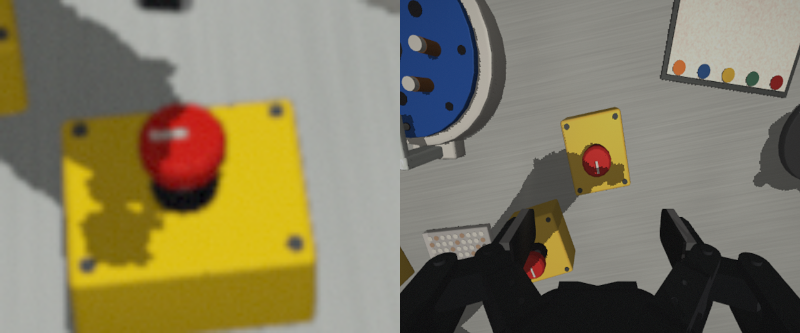

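The button is back up: its blob row is 374.2 in the side view, the same as before the press, and the pointer line is back at rest. Next is the knob.

```bash
python3 - <<'E'
from h import *
print(delta([.5595,-.004,.225]))
E
```

```text
[ 0.0531 -0.3528  0.0007]
```

>>> carry_out:
  commands:
    - {"travel": [0.053, -0.353, 0], "angular": [0, 0, -0.5], "hand": 1}
    - {"travel": [0.053, -0.353, 0], "angular": [0, 0, -0.5], "hand": 1}
    - {"travel": [0.053, -0.353, 0], "angular": [0, 0, -0.5], "hand": 1}
    - {"travel": [0.053, -0.353, 0], "angular": [0, 0, -0.5], "hand": 1}
    - {"travel": [0.053, -0.353, 0], "angular": [0, 0, -0.5], "hand": 1}
    - {"travel": [0.053, -0.353, 0], "angular": [0, 0, -0.5], "hand": 1}
    - {"travel": [0.053, -0.353, 0], "angular": [0, 0, -0.5], "hand": 1}
    - {"travel": [0.053, -0.353, 0], "angular": [0, 0, -0.5], "hand": 1}

```text
time: 9.32
tcp_pos: [0.559, -0.0069, 0.2254]
eef_rot: [3.141, 0.0, 0.603]
ft_force: [-0.5, 0.1, -0.4]
opening: 0.999
finger_force: 0.0
```

```bash
python3 - <<'E'
from h import *
s=sense();W=viewer.get_image('wrist');save(W,'w2.png')
R=Ro.from_euler('xyz',s['eef_rot']).as_matrix();M=np.array(W['mount']);K=np.array(W['camera_matrix'])
Rc=R@M[:3,:3];c=R@M[:3,3]+s['tcp_pos']
q=K@Rc.T@(np.array([.5595,-.004,.13])-c);q=q[:2]/q[2]
p,st=red(W,q);v=Rc@np.linalg.solve(K,[*p,1])
print(s['tcp_pos'],s['eef_rot'],np.round(s['joint_positions'],2),q,p,st,(c+v*(.13-c[2])/v[2]).round(4))
print(delta([.5595,-.004,.11]))
E
```

```text
[ 0.55895759 -0.00694643  0.22541076] [3.14108070e+00 4.65607149e-04 6.03356899e-01] [-0.72  0.47  1.02  1.52 -0.41  1.38 -0.63] [314.16366934 240.04526645] [311.18319328 240.37310924] [ 293  220   37   41 1190] [ 0.5581 -0.0024  0.13  ]
[ 0.0023 -0.0024  0.1539]
```

View pics/w2.png

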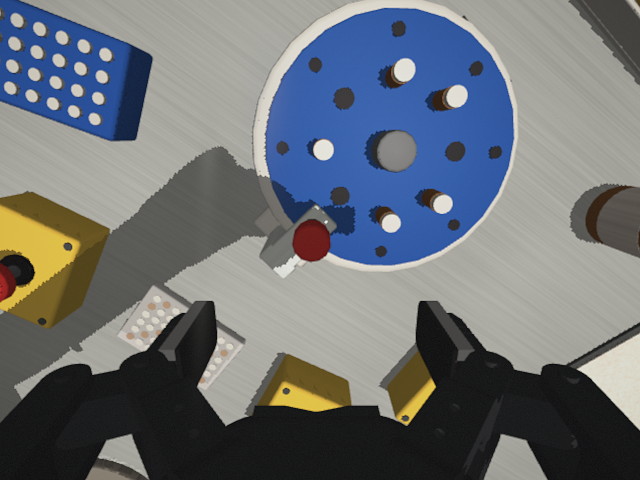

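The view shows the red knob at (311,240), within 2 mm of where it was expected, with nothing in the fingers' way. I descend and grip.

>>> carry_out:
  commands:
    - {"travel": [0.002, -0.003, 0.05], "angular": [0, 0, 0], "hand": 1}
    - {"travel": [0.002, -0.003, 0.1], "angular": [0, 0, 0], "hand": 1}
    - {"travel": [0.002, -0.003, 0.14], "angular": [0, 0, 0], "hand": 1}
    - {"travel": [0.002, -0.003, 0.154], "angular": [0, 0, 0], "hand": 1}
    - {"travel": [0.002, -0.003, 0.154], "angular": [0, 0, 0], "hand": 0.7}
    - {"travel": [0.002, -0.003, 0.154], "angular": [0, 0, 0], "hand": 0.4}
    - {"travel": [0.002, -0.003, 0.154], "angular": [0, 0, 0], "hand": 0.1}
    - {"travel": [0.002, -0.003, 0.154], "angular": [0, 0, 0], "hand": 0.1}
    - {"travel": [0.002, -0.003, 0.154], "angular": [0, 0, 0], "hand": 0.1}
    - {"travel": [0.002, -0.003, 0.154], "angular": [0, 0, 0], "hand": 0.1}

```text
time: 10.62
tcp_pos: [0.5606, -0.0017, 0.1112]
eef_rot: [3.14, -0.002, 0.608]
ft_force: [-0.8, -0.1, 6.3]
opening: 0.303
finger_force: 58.8
```

>>> carry_out:
  commands:
    - {"travel": [0, 0, -0.004], "angular": [0, 0, 0], "hand": 0.1}
    - {"travel": [0, 0, -0.008], "angular": [0, 0, 0], "hand": 0.1}
    - {"travel": [0, 0, -0.012], "angular": [0, 0, 0], "hand": 0.1}
    - {"travel": [0, 0, -0.016], "angular": [0, 0, 0], "hand": 0.1}
    - {"travel": [0, 0, -0.019], "angular": [0, 0, 0], "hand": 0.1}
    - {"travel": [0, 0, -0.021], "angular": [0, 0, 0], "hand": 0.1}
    - {"travel": [0, 0, -0.021], "angular": [0, 0, 0], "hand": 0.1}
    - {"travel": [0, 0, -0.021], "angular": [0, 0, 0], "hand": 0.1}

```text
time: 11.62
tcp_pos: [0.5601, -0.0017, 0.125]
eef_rot: [3.14, -0.0, 0.608]
ft_force: [5.0, -3.0, -9.1]
opening: 0.305
finger_force: 59.4
```

>>> carry_out:
  commands:
    - {"travel": [0, 0, -0.002], "angular": [0, 0, 0], "hand": 0.1}
    - {"travel": [0, 0, -0.004], "angular": [0, 0, 0], "hand": 0.1}
    - {"travel": [0, 0, -0.004], "angular": [0, 0, 0], "hand": 0.1}
    - {"travel": [0, 0, -0.004], "angular": [0, 0, 0], "hand": 0.1}

```text
time: 12.12
tcp_pos: [0.56, -0.0016, 0.1275]
eef_rot: [3.14, 0.0, 0.608]
ft_force: [6.9, -2.6, -10.8]
opening: 0.308
finger_force: 60.4
```

```bash
python3 - <<'E'
from h import *
T=viewer.get_image('side');pb,sb=red(T,(332,231));print(pb,sb,proj(T,[.559,-.0035,.1265]),proj(T,[.559,-.0035,.1425]))
cv2.imwrite('pics/k.png',cv2.resize(T['image'][180:300,270:420],(750,600))[:,:,::-1])
E
```

```text
[329.32142857 227.11428571] [324 219  11  18 140] [331.9156634  234.98115571] [331.99896292 228.07145747]
```

View pics/k.png

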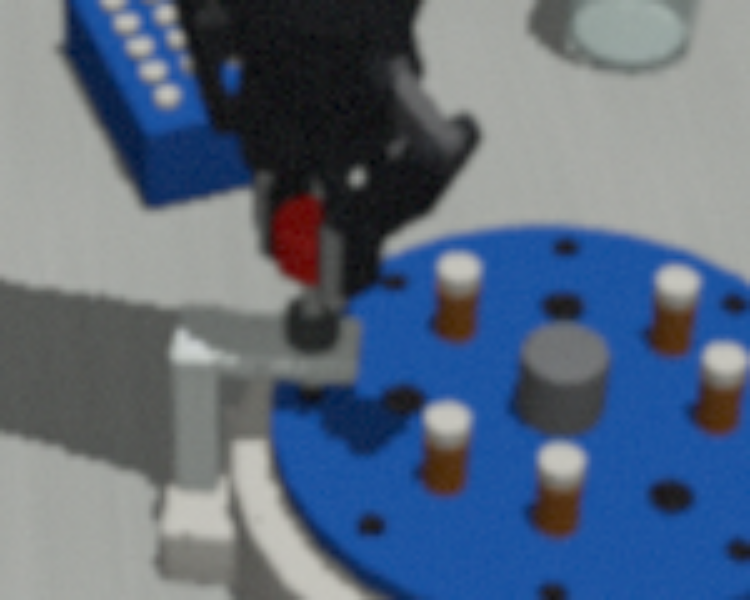

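The knob at crop (300,238) has risen about 16 mm and is held between the pads. I pull a little more to confirm it is on its stop.

>>> carry_out:
  commands:
    - {"travel": [0, 0, -0.002], "angular": [0, 0, 0], "hand": 0.1}
    - {"travel": [0, 0, -0.003], "angular": [0, 0, 0], "hand": 0.1}
    - {"travel": [0, 0, -0.003], "angular": [0, 0, 0], "hand": 0.1}
    - {"travel": [0, 0, -0.003], "angular": [0, 0, 0], "hand": 0.1}

```text
time: 12.68
tcp_pos: [0.5597, -0.0016, 0.1277]
eef_rot: [3.139, 0.002, 0.608]
ft_force: [9.8, -3.2, -21.6]
opening: 0.303
finger_force: 60.5
```

>>> carry_out:
  commands:
    - {"travel": [0, 0, 0.001], "angular": [0, 0, 0], "hand": 0.1}
    - {"travel": [0, 0, 0.001], "angular": [0, 0, 0], "hand": 0.1}
    - {"travel": [0, 0, 0.001], "angular": [0, 0, 0], "hand": 0.1}
    - {"travel": [0, 0, 0.001], "angular": [0, 0, 0], "hand": 0.1}

```text
time: 13.18
tcp_pos: [0.5598, -0.0016, 0.1276]
eef_rot: [3.14, 0.001, 0.608]
ft_force: [8.1, -2.7, -17.9]
opening: 0.302
finger_force: 60.9
```

```bash
python3 - <<'E'
from h import *
s=sense();print(s['tcp_pos'],s['ft_force'],s['finger_force'])
print(env.sign_off())
E
```

```text
[ 0.5598281  -0.00164126  0.12761906] [  8.06949572  -2.73720236 -17.87617477] 60.90815934352577
the job is handed in; nothing more can be done
None
```

I pressed the stop button until it latched, turned it clockwise to release it, and it sprang back up. The plunger knob is now pulled fully up against its stop and still held there, and the job was handed in at about 13 s.

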